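# Send the tall tube into the tube reader

### The job

Two sample tubes stand in the sprung slides of the bench-top tube reader; the taller one is to be read now. With the fingertips push the finger plate of the taller tube's slide all the way in to its back stop, let go so that the slide springs back and latches on its stop pin in the middle (reading) position, and only then press the round start key fully down and let it up again. Do not touch, lift or tip the tubes, leave the other slide out, and leave the things standing around where they are.

Things in the scene. Friction and masses are not known exactly. Their poses are not given: they have to be found in the camera images.
- reader: White bench-top tube reader, fixed. Origin: on the worktop, on the line between its two bays; x points to its rear (the way the slides go in), y left, z up; turned up to 0.25 rad. Footprint x -118..105, y -150..90 mm. Bay centre lines y = +45 (left) and -45 mm (right). Front deck: rails 36 mm high; control panel y -147..-95, 46 mm high. Hood x 10..105 mm, 177 mm high, over the bays' rear.
- tab_left (a point): Left slide's upright finger plate: centre of the ribbed upper part of its front face, 66 mm above the worktop; moves with the slide. Plate 44 mm wide, 6 mm thick, 16 to 82 mm above the worktop; out, it stands 23 mm in front of the base. Push it along the reader's +x with the fingertips 42 to 72 mm above the worktop (above the rails).
- tab_right (a point): The same point on the right slide's finger plate.
- slide_left (a joint): Travel of the left slide, m: 0 = out (start), 0.050 = latched on its stop pin in the middle (reading) position, 0.075 = at the back stop. A spring (3 N at the front, 7.5 N at the back; damped, about 30 N s/m) returns it to 0, unless it was pushed past 0.052: then the pin has dropped behind a catch and stops it at 0.050 on the way back.
- slide_right (a joint): The same for the right slide.
- stop_pin_left (a joint): Height of the left slide's stop pin, m: 0 = down, up to 0.010 as the catch passes under it. Steel pin 7 mm thick, sprung down, with a 13 mm black knob on top (71 mm above the worktop), in a bracket on the outer rail at x = -20, y = +68 mm in the reader's frame. It works by itself: do not touch.
- stop_pin_right (a joint): The same for the right slide, at x = -20 mm, y = -68 mm.
- well_left (a point): Centre of the mouth of the left slide's tube well (black block 34 mm square, mouth 50 mm above the worktop, well 17.5 mm wide and 32 mm deep); 126 mm behind the finger plate's face; moves with the slide.
- well_right (a point): The same for the right slide.
- start_key_top (a point): Centre of the top of the round metal start key, 22 mm across, in a 38 mm round grey collar on the control panel at x = -78 mm, y = -121 mm in the reader's frame; 55 mm above the worktop when up. It is pressed straight down.
- start_key (a joint): Travel of the start key, m: 0 = up, 0.005 = fully down, which takes 4.5 N; sprung.
- tall_tube: The tall capped sample tube, 136 mm long, body 15 mm and cap 18 mm thick, upright and loose in the well of one slide (left or right varies), its top 154 mm above the worktop. Origin: middle of its foot, 18 mm above the worktop; z up along the tube.
- short_tube: The short capped sample tube, 98 mm long, otherwise alike, in the other slide's well, its top 116 mm above the worktop. Origin: middle of its foot.
- specimen_cup_1: Bystander: lidded specimen cup, 66 mm across, 70 mm high, on the worktop left of the reader. Origin: middle of its underside.
- marker: Bystander: marker pen, 131 mm long, 15 mm thick, lying on the worktop right of the reader. Origin: its underside, at the middle.
- alcohol_bottle: Bystander: squeeze bottle, 57 mm across, 176 mm high, on the worktop right of the reader's rear. Origin: middle of its underside.
- film_carton: Bystander: small carton, 72 x 111 x 62 mm, far right on the worktop. Origin: middle of its underside.
- specimen_cup_2: Bystander: lidded specimen cup, 66 mm across, 70 mm high, beside the carton. Origin: middle of its underside.
Things that resemble listed ones, but are neither listed nor needed, are in the scene too. Leave any green look-alike of the tall_tube alone.

How it is judged:
On the way, in this order (a step that is already met when the one before it is completed fails the run):
1. the taller tube's slide is pushed in to its back stop (((y of tall_tube in the frame of reader above 0 m and value of joint slide_left above 0.072 m) or (y of tall_tube in the frame of reader below 0 m and value of joint slide_right above 0.072 m))), for 0.05 s.
2. let go, it has sprung back and stands latched on its stop pin in the middle position (((y of tall_tube in the frame of reader above 0 m and value of joint slide_left between 0.046 and 0.053 m and value of joint stop_pin_left below 0.002 m) or (y of tall_tube in the frame of reader below 0 m and value of joint slide_right between 0.046 and 0.053 m and value of joint stop_pin_right below 0.002 m)) and contact force between each of the fingers, the arm and reader below 0.3 N), for 0.3 s.
3. the start key is pressed fully down with the slide latched (((y of tall_tube in the frame of reader above 0 m and value of joint slide_left between 0.046 and 0.053 m and value of joint stop_pin_left below 0.002 m) or (y of tall_tube in the frame of reader below 0 m and value of joint slide_right between 0.046 and 0.053 m and value of joint stop_pin_right below 0.002 m)) and value of joint start_key above 0.0042 m), for 0.05 s.
At the end, for the whole second after the job is handed in: The taller tube's slide is latched on its stop pin at mid position (46 to 53 mm travel, pin down), the other slide is out (under 3 mm), the start key is up, both tubes are seated (within 6 mm of the well axis, under 5 mm raised), upright (under 0.15 rad) and at rest (((y of tall_tube in the frame of reader above 0 m and value of joint slide_left between 0.046 and 0.053 m and value of joint stop_pin_left below 0.002 m and value of joint slide_right below 0.003 m and horizontal distance between tall_tube and well_left below 0.006 m and horizontal distance between short_tube and well_right below 0.006 m) or (y of tall_tube in the frame of reader below 0 m and value of joint slide_right between 0.046 and 0.053 m and value of joint stop_pin_right below 0.002 m and value of joint slide_left below 0.003 m and horizontal distance between tall_tube and well_right below 0.006 m and horizontal distance between short_tube and well_left below 0.006 m)) and value of joint start_key below 0.001 m and angle between each of tall_tube, short_tube's own z axis and vertical below 0.15 rad and z of each of tall_tube, short_tube in the frame of reader below 0.023 m and linear speed of each of tall_tube, short_tube below 0.02 m/s); the robot touches nothing.
It fails at once if the start key pressed while the taller tube's slide is not latched (value of joint start_key above 0.0025 m and not ((y of tall_tube in the frame of reader above 0 m and value of joint slide_left between 0.046 and 0.053 m and value of joint stop_pin_left below 0.002 m) or (y of tall_tube in the frame of reader below 0 m and value of joint slide_right between 0.046 and 0.053 m and value of joint stop_pin_right below 0.002 m))).
It fails at once if the other slide pushed in by more than 10 mm ((y of tall_tube in the frame of reader above 0 m and value of joint slide_right above 0.01 m) or (y of tall_tube in the frame of reader below 0 m and value of joint slide_left above 0.01 m)).
It fails at once if a tube lifted more than 8 mm or tipped more than 0.25 rad (z of any of tall_tube, short_tube in the frame of reader above 0.026 m or angle between any of tall_tube, short_tube's own z axis and vertical above 0.25 rad).
It fails at once if a tube handled: touched by the gripper or arm (contact force between any of the fingers, the arm and tall_tube above 1 N or contact force between any of the fingers, the arm and short_tube above 1 N).
It fails at once if a thing standing around moved by more than 15 mm (distance of any of specimen_cup_1, marker, alcohol_bottle, film_carton, specimen_cup_2 from where it was at the start of the episode above 0.015 m).
It also fails if it takes over 42 s, if anything falls off the work surface, if the arm or the gripper's body presses on something with over 40 N, if the wrist force passes 120 N, or if a joint passes its speed limit or range.

### The arm

A 6-joint arm with a two-finger parallel gripper is mounted at the origin on a cart in front of the work surface, level with it; the furniture and walls round the work are solid. World frame = base frame: x ahead of the robot, y to its left, z up, the work surface at z = 0. Lengths are in m, angles in rad, forces in N, time in s.
With the tool pointing down it reaches from about 0.25 to 0.775 m from the base axis. Payload 4 kg.
Tool frame: the origin (TCP) lies at the very end of the fingers, on their centre line; the grasp point (between the pads) lies arm.tcp_to_grasp behind it (arm.tcp_to_grasp is the distance from the TCP to the grasp point, in m); z points along the fingers, y is the line along which they close (so a half turn about z gives the same grasp; the last joint's range is limited). The gripper opens to 94 mm and grips with 3 to 60 N. Pads are 16 mm wide; open, the fingers measure 119 mm over their backs; the gripper's body (75 mm by 177 mm) begins 78 mm behind the grasp point.
Start: joints at [-1.449, 0.087, 1.371, -0, 1.684, -0.103], TCP at [0.123, -0.536, 0.206] pointing down, gripper open.
Joint ranges: [-3.1, 3.1], [-0.76, 2.03], [0.27, 2.55], [-1.08, 4.22], [0.17, 2.65], [-2.57, 2.57]. Speed limits (rad/s): [2.79, 2.79, 3.14, 3.14, 3.14, 3.14].

### API

Orientations are given as [roll, pitch, yaw] about the fixed x, y, z axes, in that order (R = Rz(yaw) Ry(pitch) Rx(roll)).
In Python, from bench import arm gives the robot as it stands. The module is installed in compiled form; this text tells all that it offers.
- The arm moves only by the tool jog_arm, never from a script. Its argument "series" is a list of rows, each a list of 6 numbers: the shift along the world's x, y, z in mm, then the turn, a rotation vector about the world's x, y, z in rad. A call has 1 to 20 rows; each row shifts and turns the commanded pose from where the row before left it; what a row does not reach is not made up. A row lasts 1/12 s, in which the tool goes at most 41.7 mm and 7.16 degrees, less where a joint would pass 70% of its speed; a pose out of reach is approached as far as the arm can. A call with a gripper value outside its range is refused whole. "fingers" is the closure, from 0 (fully open) to 1 (shut), set as the call begins (left out, the last holds). The fingers move at their own pace and stop on an object; "newtons" is the grip in N (left out, the last holds). Time passes only in rows, so rows that do not move let the fingers close. It gives the time, the measured TCP pose, the force, the opening and the grip force at its end, in the units of the state.
- arm.observe(): the state, without advancing time (a new reading comes with each control period).
- arm.camera(name): name is "scene" or "top"; returns (picture, depth): 384x512x3 uint8, red, green, blue; 384x512 float32, m along the optical axis (not along the pixel's ray), 0 where there is no reading.
- arm.get_calibration(name): a dict with "fx", "fy", "cx", "cy" (pixels), "k1" (the pictures are not rectified: a ray, as slopes to the right and down, at radius r is drawn at 1 + k1 r^2 times it, then the intrinsics apply), "origin" and "attitude" of the camera in the world. Camera axes: x right, y up, looking along -z (the intrinsics and any distortion apply to the point x, -y, -z); pixel columns grow to the right and rows downward; lengths in m; the calibration is good to about 2 mm. A picture is of the moment at which its call begins. get_calibration takes no time and is no camera call.
- arm.hand_in(): hands the job in; it is judged then, once.
The state is a dict: "time_s": time; "joint_positions": joint angles; "joint_velocities": joint speeds; "tau": joint torques, N m; "eef_pos": TCP position; "ee_rot": TCP orientation; "force": force on the tool from outside, world axes, zero at the start; "torque": the same for the moment, N m; "gripper_width": finger opening in m; "finger_force": force on a finger pad.
Only numpy, scipy, OpenCV 4.12 (cv2) and the standard library are available. Lean on these libraries where they do the work, as an engineer would, in place of code of your own. Each camera call takes 0.05 s, during which the arm holds its last target. There are 200 camera calls.

## Working session

There is one attempt and no reset: what is moved stays moved. The work goes in short steps, Python scripts to look and compute and a tool call to move; the robot and the scene stay as the last step left them, time stands still between calls to the robot, and variables do not carry over. Pictures are saved under pics/ and viewed, at most 10 in all, crops included, and the job is handed in when it is done.

Besides the shell and the picture viewer there is one more tool, called after "Request:" as name(argument=value, ...), one argument or row to a line, values as JSON. jog_arm: Moves the arm, as the interface text tells. Its arguments: {"type":"object","properties":{"series":{"type":"array","items":{"type":"array","items":{"type":"number"}}},"fingers":{"type":"number"},"newtons":{"type":"number"}},"required":["series"]}

```bash
mkdir -p pics; python3 - <<'E'
from bench import arm
import cv2,numpy as np
for n in ("scene","top"):
    p,d=arm.camera(n); np.savez(n+".npz",p=p,d=d)
    cv2.imwrite(f"pics/{n}0.png",cv2.resize(p[...,::-1],(768,576)))
    print(arm.get_calibration(n),(d>0).mean())
print(arm.observe(), arm.tcp_to_grasp)
E
```

```text
{'fx': 409.17346964716717, 'fy': 409.17346964716717, 'cx': 260.4831989921108, 'cy': 196.8576952131573, 'k1': 0.04623905803329258, 'origin': array([-0.43022972,  0.67225856,  0.62945226]), 'attitude': array([ 1.13036951,  0.01523952, -2.10638127])} 0.9783935546875
{'fx': 470.4403073589267, 'fy': 470.4403073589267, 'cx': 259.78111053657074, 'cy': 189.52026145408956, 'k1': -0.04890115417283793, 'origin': array([0.40370202, 0.08932166, 1.22603581]), 'attitude': array([ 1.68766570e-01,  1.16753346e-03, -1.59422961e+00])} 0.9959971110026041
{'time_s': 0.1, 'joint_positions': array([-1.44910297e+00,  8.78826636e-02,  1.37206717e+00, -4.48805340e-05,
        1.68358045e+00, -1.03072655e-01]), 'joint_velocities': array([ 0.00021326, -0.00240292, -0.0033504 , -0.00048306,  0.00015449,
       -0.00080549]), 'tau': array([ 1.31497753e-03, -3.41254771e+01, -3.03301013e+01,  7.17894151e-02,
        3.04732681e-02, -1.00221314e-04]), 'eef_pos': array([ 0.12251956, -0.53568983,  0.20443859]), 'ee_rot': array([-3.13966072e+00, -1.54994859e-04,  2.24760850e-01]), 'force': array([ 0.64575486, -0.39592685,  0.13046134]), 'torque': array([-0.06055263,  0.04703009, -0.01004289]), 'finger_force': 0.0, 'gripper_width': 0.09396674900948349} 0.0188
```

View pics/scene0.png

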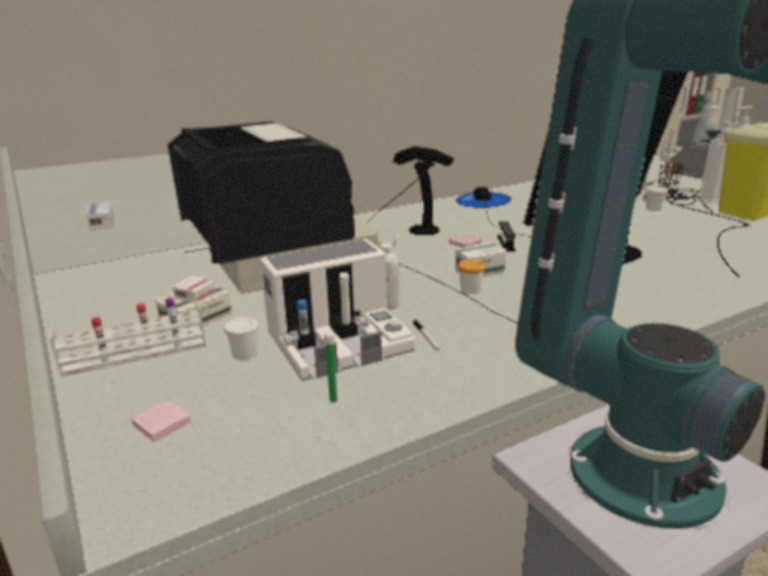

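View pics/top0.png

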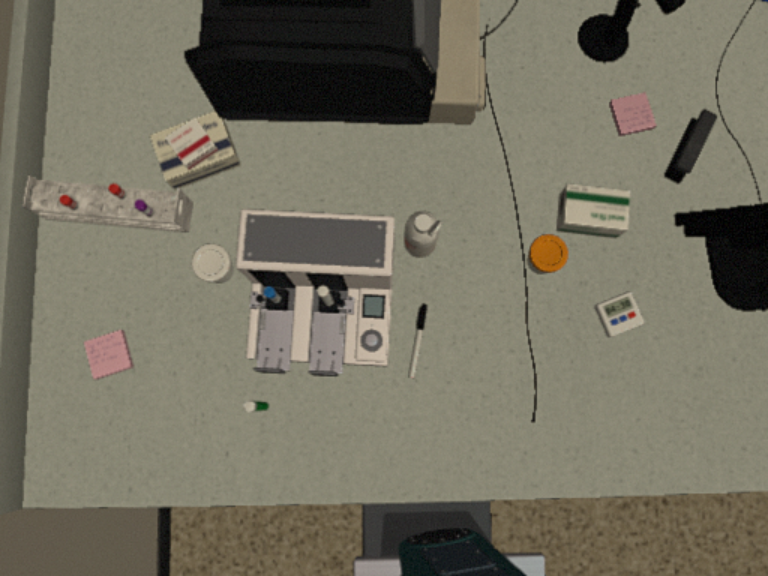

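The scene view shows the white reader, with the tall white-capped tube in the right slide at (345,300) and the short blue-capped one in the left at (303,320). A green look-alike stands at (332,370). In the top view the key is at (371,340), the right plate at about (326,370), the hood top at x 240–393 and y 212–272, and the green tube at (257,406).

```bash
cat > h.py <<'E'
import numpy as np, cv2
from scipy.spatial.transform import Rotation as R
from bench import arm
def cast(n,uv,z):
    c=arm.get_calibration(n); K=np.array([[c['fx'],0,c['cx']],[0,c['fy'],c['cy']],[0,0,1]])
    q=cv2.undistortPoints(np.array(uv,float).reshape(-1,1,2),K,np.array([c['k1'],0,0,0]))[:,0]
    r=R.from_euler('xyz',c['attitude']).apply(np.c_[q[:,0],-q[:,1],-np.ones(len(q))])
    o=c['origin']; return o+r*((z-o[2])/r[:,2])[:,None]
def cloud(n,d):
    v,u=np.mgrid[:384,:512]; uv=np.c_[u.ravel(),v.ravel()]
    o=arm.get_calibration(n)['origin']; a=cast(n,uv,0.)
    A=R.from_euler('xyz',arm.get_calibration(n)['attitude']).as_matrix()
    w=(a-o)/(-((a-o)@A[:,2]))[:,None]
    return (o+w*d.ravel()[:,None]).reshape(384,512,3)
E
python3 - <<'E'
from h import *
f=np.load("top.npz");p,d=f['p'],f['d']; P=cloud("top",d)
roi=np.zeros((384,512),bool); roi[120:290,140:300]=1
m=roi&(abs(P[...,2]-.177)<.012)
r=cv2.minAreaRect(P[m][:,:2].astype(np.float32)*1000); print("hood",r,m.sum(),np.median(P[m][:,2]))
g=cv2.cvtColor(p,cv2.COLOR_RGB2GRAY)
dk=(g<110)&m
cnt=max(cv2.findContours(dk.astype(np.uint8),0,2)[0],key=cv2.contourArea)
bp=cast("top",cv2.boxPoints(cv2.minAreaRect(cnt)),.177); print("dark top corners",bp.round(4))
for nm,(a,b,e,h),z in (("L",(165,225,200,255),.082),("R",(203,225,232,255),.082)):
    q=P[a*0+b:h,a:e].reshape(-1,3); q=q[abs(q[:,2]-.082)<.006]
    rr=cv2.minAreaRect(q[:,:2].astype(np.float32)*1000); print(nm,len(q),q.mean(0).round(4),rr)
hsv=cv2.cvtColor(p,cv2.COLOR_RGB2HSV)
gr=cv2.inRange(hsv,(45,90,30),(85,255,255))>0; gr[:240]=0
print("green",np.c_[np.where(gr)][:,::-1].mean(0),P[gr].min(0),P[gr].max(0))
cr=p[170:285,155:270,::-1]; cv2.imwrite("pics/crop.png",cv2.resize(cr,(575,575),interpolation=cv2.INTER_CUBIC))
f=np.load("scene.npz"); cv2.imwrite("pics/scrop.png",cv2.resize(f['p'][160:275,170:285,::-1],(575,575),interpolation=cv2.INTER_CUBIC))
E
```

```text
hood ((649.515869140625, 164.77456665039062), (309.5149841308594, 97.87615203857422), 85.42627716064453) 4186 0.17506412519406223
dark top corners [[0.625  0.3087 0.177 ]
 [0.6977 0.3062 0.177 ]
 [0.6815 0.0908 0.177 ]
 [0.6093 0.0959 0.177 ]]
L 41 [0.4643 0.2898 0.0802] ((464.65576171875, 289.1966552734375), (40.862213134765625, 5.188334941864014), 88.91310119628906)
R 46 [0.4576 0.2003 0.0812] ((457.7509765625, 200.3446807861328), (42.89295196533203, 6.328355312347412), 83.95301818847656)
green [257.6440678  337.26271186] [ 0.17504705 -0.0409192   0.01814561] [0.41216835 0.30086235 1.22603581]
```

View pics/crop.png

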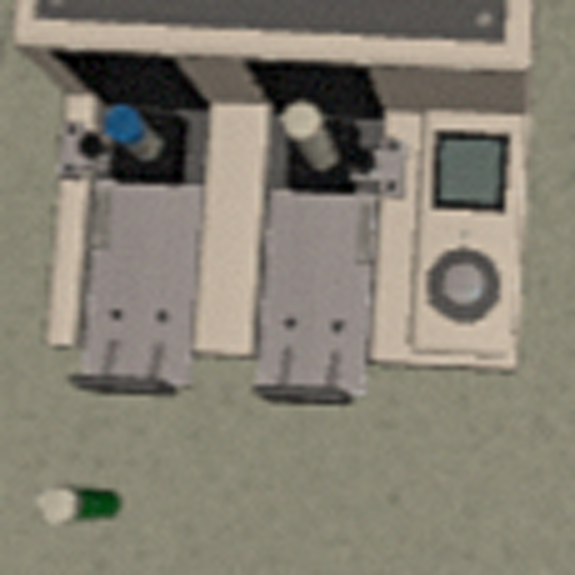

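View pics/scrop.png

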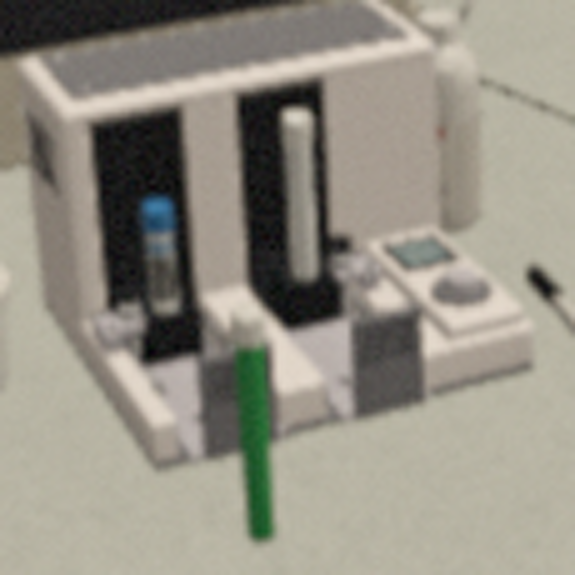

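Tall tube (white cap) is in the right slide; the crop shows the right plate edge near (303,392) and the key at (465,284). The green look-alike stands in front of the left slide.

```bash
python3 - <<'E'
from h import *
yaw=-0.0747; O=np.array([.5987,.2348])
M=np.array([[np.cos(yaw),-np.sin(yaw)],[np.sin(yaw),np.cos(yaw)]])
W=lambda x,y:O+M@[x,y]
toR=lambda w:(M.T@(np.array(w)[:2]-O)*1000).round(1)
k=lambda a,b:[155+a/5-.4,170+b/5-.4]
print("key pred",W(-.078,-.121),"cast",cast("top",[k(465,284)],.055), toR(cast("top",[k(465,284)],.055)[0]))
print("panel corner (-118,-147?)",toR(cast("top",[k(516,366)],.046)[0]),toR(cast("top",[k(516,366)],.036)[0]))
print("tall cap",toR(cast("top",[k(302,121)],.154)[0]),"short",toR(cast("top",[k(124,125)],.116)[0]))
print("green cap z.136",cast("top",[k(58,505)],.136),toR(cast("top",[k(58,505)],.136)[0]),"foot",cast("top",[k(116,503)],0))
s=lambda a,b:[170+a/5-.4,160+b/5-.4]
print("scene key",cast("scene",[s(463,282)],.055),"greenfoot",cast("scene",[s(261,536)],0),"platetop L/R corners",cast("scene",[s(355,308),s(422,307)],.082))
print("face R",W(-.141,-.045),W(-.066,-.045))
E
```

```text
key pred [0.51188723 0.11995862] cast [[0.51069632 0.11855406 0.055     ]] [ -79.1 -122.5]
panel corner (-118,-147?) [-117.9 -149.9] [-117.4 -149.8]
tall cap [-16.5 -46.2] short [-16.9  42.8]
green cap z.136 [[0.40605532 0.30504086 0.136     ]] [-197.3   55.7] foot [[0.40675913 0.30196648 0.        ]]
scene key [[0.50411562 0.12197706 0.055     ]] greenfoot [[0.40446225 0.3073529  0.        ]] platetop L/R corners [[0.46590408 0.21468229 0.082     ]
 [0.44690818 0.18246776 0.082     ]]
face R [0.45473484 0.2004484 ] [0.52952568 0.19485111]
```

Request:
jog_arm(
  series=[
    [20,28,0,0,0,-0.025],
    [20,28,0,0,0,-0.025],
    [20,28,0,0,0,-0.025],
    [20,28,0,0,0,-0.025],
    [20,28,0,0,0,-0.025],
    [20,28,0,0,0,-0.025],
    [20,28,0,0,0,-0.025],
    [20,28,0,0,0,-0.025],
    [20,28,0,0,0,-0.025],
    [20,28,0,0,0,-0.025],
    [20,28,0,0,0,-0.025],
    [18,28,0,0,0,-0.025],
    [0,0,0,0,0,0],
  ],
  fingers=1,
  newtons=20,
)

```text
time_s: 1.18
eef_pos: [0.3626, -0.1956, 0.2052]
ee_rot: [-3.139, -0.001, -0.068]
force: [-0.5, 0.8, 0.1]
gripper_width: 0.0109
finger_force: 0.0
```

Request:
jog_arm(
  series=[
    [5,33,0,0,0,0],
    [5,33,0,0,0,0],
    [5,33,0,0,0,0],
    [5,33,0,0,0,0],
    [5,33,0,0,0,0],
    [5,33,0,0,0,0],
    [5,33,0,0,0,0],
    [5,33,0,0,0,0],
    [5,33,0,0,0,0],
    [5,33,0,0,0,0],
    [5,33,0,0,0,0],
    [5,33,0,0,0,0],
    [0,0,0,0,0,0],
    [0,0,0,0,0,0],
  ],
)

```text
time_s: 2.35
eef_pos: [0.4204, 0.1961, 0.2047]
ee_rot: [3.14, 0.002, -0.072]
force: [-0.9, -0.9, 0.4]
gripper_width: 0.0004
finger_force: 0.0
```

Request:
jog_arm(
  series=[
    [0,7,-10,0,0,0],
    [0,0,-20,0,0,0],
    [0,0,-20,0,0,0],
    [0,0,-20,0,0,0],
    [0,0,-20,0,0,0],
    [0,0,-20,0,0,0],
    [0,0,-20,0,0,0],
    [0,0,-12,0,0,0],
    [0,0,0,0,0,0],
    [0,0,0,0,0,0],
  ],
)

```text
time_s: 3.18
eef_pos: [0.4199, 0.2014, 0.0625]
ee_rot: [3.14, 0.002, -0.077]
force: [0.1, -0.1, 0.1]
gripper_width: 0.0005
finger_force: 0.0
```

```bash
python3 - <<'E'
from h import *
a,_=arm.camera("scene");b,_=arm.camera("top")
cv2.imwrite("pics/d1.png",np.hstack([cv2.resize(x[...,::-1],(400,480),interpolation=cv2.INTER_CUBIC) for x in (a[130:290,150:283],b[130:290,150:283])]))
o=arm.observe();print(o['eef_pos'],o['force'])
E
```

```text
[0.42137006 0.20231794 0.06445422] [ 0.36277024  0.15971745 -0.31371959]
```

View pics/d1.png

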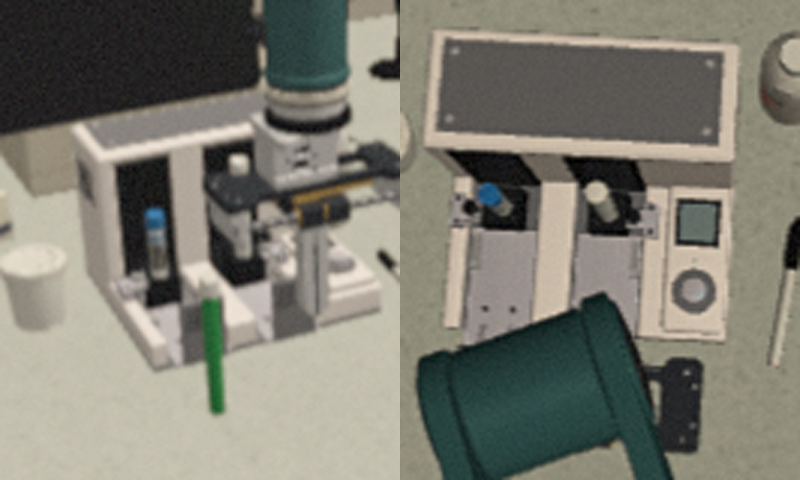

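The picture shows the closed fingers standing in front of the right plate at (315,265), with the body's long side across the reader and clear of both tubes and the green one. I will now push along reader +x.

Request:
jog_arm(
  series=[
    [5,-0.4,0,0,0,0],
    [5,-0.4,0,0,0,0],
    [5,-0.4,0,0,0,0],
    [5,-0.4,0,0,0,0],
    [5,-0.4,0,0,0,0],
    [5,-0.4,0,0,0,0],
    [5,-0.4,0,0,0,0],
    [5,-0.4,0,0,0,0],
    [0,0,0,0,0,0],
  ],
)

```text
time_s: 4.03
eef_pos: [0.4604, 0.1998, 0.0634]
ee_rot: [3.142, 0.002, -0.075]
force: [-2.4, 0.8, 2.2]
gripper_width: 0.0005
finger_force: 1.8
```

Request:
jog_arm(
  series=[
    [5,-0.4,0,0,0,0],
    [5,-0.4,0,0,0,0],
    [5,-0.4,0,0,0,0],
    [5,-0.4,0,0,0,0],
    [5,-0.4,0,0,0,0],
    [5,-0.4,0,0,0,0],
    [5,-0.4,0,0,0,0],
    [5,-0.4,0,0,0,0],
    [5,-0.4,0,0,0,0],
    [0,0,0,0,0,0],
  ],
)

```text
time_s: 4.87
eef_pos: [0.5042, 0.1965, 0.0632]
ee_rot: [-3.141, 0.004, -0.075]
force: [-5.5, 1.6, 4.1]
gripper_width: 0.0004
finger_force: 3.1
```

Request:
jog_arm(
  series=[
    [4,-0.3,0,0,0,0],
    [4,-0.3,0,0,0,0],
    [4,-0.3,0,0,0,0],
    [3,-0.2,0,0,0,0],
    [0,0,0,0,0,0],
    [0,0,0,0,0,0],
  ],
)

```text
time_s: 5.37
eef_pos: [0.5186, 0.1954, 0.0632]
ee_rot: [3.142, 0.005, -0.075]
force: [-6.2, 1.5, 5.1]
gripper_width: 0.0005
finger_force: 3.5
```

Request:
jog_arm(
  series=[
    [2,-0.2,0,0,0,0],
    [2,0,0,0,0,0],
    [0,0,0,0,0,0],
  ],
)

```text
time_s: 5.62
eef_pos: [0.5202, 0.1953, 0.0632]
ee_rot: [3.141, 0.011, -0.074]
force: [-12.3, 1.8, 8.1]
gripper_width: 0.0003
finger_force: 6.5
```

Request:
jog_arm(
  series=[
    [2,0,0,0,0,0],
    [1,0,0,0,0,0],
    [0,0,0,0,0,0],
    [0,0,0,0,0,0],
  ],
)

```text
time_s: 5.95
eef_pos: [0.5202, 0.1953, 0.0632]
ee_rot: [3.14, 0.017, -0.074]
force: [-19.8, -0.0, 13.1]
gripper_width: 0.0005
finger_force: 10.1
```

At the back stop. Letting go now.

Request:
jog_arm(
  series=[
    [-5,0.4,0,0,0,0],
    [-5,0.4,0,0,0,0],
    [-5,0.4,0,0,0,0],
    [-5,0.4,0,0,0,0],
    [-5,0.4,0,0,0,0],
    [-5,0.4,0,0,0,0],
    [-5,0.4,0,0,0,0],
    [-10,0.7,0,0,0,0],
    [-10,0.7,0,0,0,0],
    [-10,0.7,0,0,0,0],
    [-10,0.7,0,0,0,0],
    [-10,0.7,0,0,0,0],
    [-10,0.7,0,0,0,0],
    [0,0,0,0,0,0],
    [0,0,0,0,0,0],
    [0,0,0,0,0,0],
  ],
)

```text
time_s: 7.28
eef_pos: [0.4329, 0.2018, 0.0638]
ee_rot: [-3.141, -0.001, -0.075]
force: [-0.0, 0.3, 0.2]
gripper_width: 0.0004
finger_force: 0.0
```

```bash
python3 - <<'E'
from h import *
a,_=arm.camera("scene");b,d=arm.camera("top")
cv2.imwrite("pics/d2.png",np.hstack([cv2.resize(x[...,::-1],(400,480),interpolation=cv2.INTER_CUBIC) for x in (a[130:290,150:283],b[130:290,150:283])]))
P=cloud("top",d)[190:255,160:240].reshape(-1,3); q=P[abs(P[:,2]-.082)<.006]
print(q[q[:,1]<.245].mean(0), q[q[:,1]>.25].mean(0)); o=arm.observe();print(o['eef_pos'],o['force'])
E
```

```text
[0.50552298 0.17529288 0.08351816] [0.58228555 0.2764831  0.08289199]
[0.43309936 0.20173059 0.06363079] [-0.17973586  0.24443549 -0.21042377]
```

View pics/d2.png

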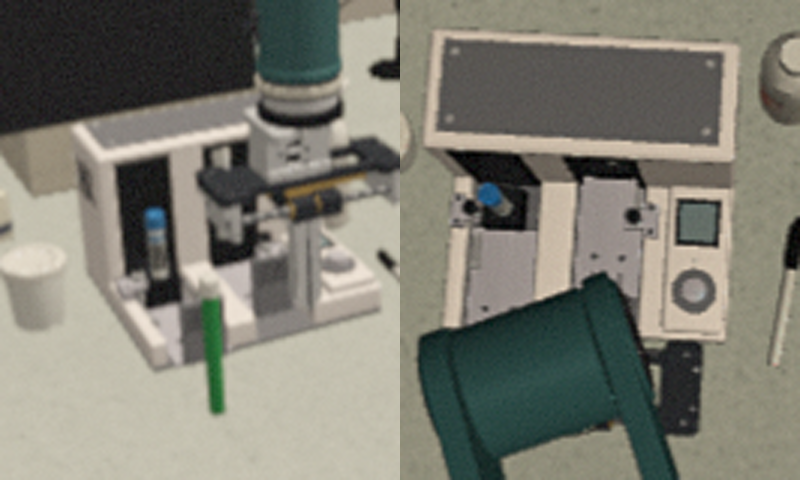

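The plate stands at mid position (0.506, 50 mm in), and the tall tube is under the hood, so the slide is latched. Going to the key.

Request:
jog_arm(
  series=[
    [0,0,14,0,0,0],
    [0,0,14,0,0,0],
    [0,0,14,0,0,0],
    [0,0,14,0,0,0],
    [0,-20,0,0,0,0],
    [0,-20,0,0,0,0],
    [10,-20,0,0,0,0],
    [20,-15,0,0,0,0],
    [20,-7.5,0,0,0,0],
    [20,0,0,0,0,0],
    [8,0,0,0,0,0],
    [0,0,-20,0,0,0],
    [0,0,-20,0,0,0],
    [0,0,-10,0,0,0],
    [0,0,0,0,0,0],
    [0,0,0,0,0,0],
  ],
)

```text
time_s: 8.72
eef_pos: [0.51, 0.1194, 0.0691]
ee_rot: [3.141, 0.002, -0.075]
force: [0.1, 0.0, -0.3]
gripper_width: 0.0004
finger_force: 0.0
```

```bash
python3 - <<'E'
from h import *
a,_=arm.camera("scene");b,d=arm.camera("top")
cv2.imwrite("pics/d3.png",np.hstack([cv2.resize(x[...,::-1],(400,480),interpolation=cv2.INTER_CUBIC) for x in (a[170:250,210:276],b[130:290,150:283])]))
o=arm.observe();print(o['eef_pos'],o['force'])
E
```

```text
[0.511305   0.1194996  0.07077682] [-0.5589163   0.81896152  0.46057649]
```

View pics/d3.png

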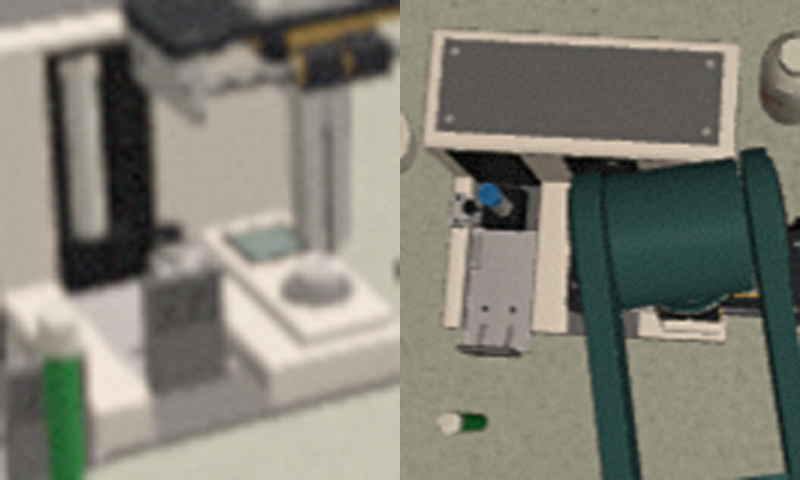

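The picture shows the fingers above the round key at (320,280), the slide still at mid position and the tall tube upright under the hood. Pressing down.

Request:
jog_arm(
  series=[
    [0,0,-6,0,0,0],
    [0,0,-5,0,0,0],
    [0,0,-3,0,0,0],
    [0,0,-2,0,0,0],
    [0,0,-2,0,0,0],
    [0,0,0,0,0,0],
    [0,0,0,0,0,0],
  ],
)

```text
time_s: 9.4
eef_pos: [0.5113, 0.1194, 0.0542]
ee_rot: [-3.141, -0.002, -0.075]
force: [-2.5, -0.3, 11.2]
gripper_width: 0.0006
finger_force: 5.3
```

Request:
jog_arm(
  series=[
    [0,0,-2,0,0,0],
    [0,0,-1,0,0,0],
    [0,0,0,0,0,0],
    [0,0,0,0,0,0],
  ],
)

```text
time_s: 9.73
eef_pos: [0.5115, 0.1194, 0.0539]
ee_rot: [-3.141, -0.003, -0.075]
force: [-7.8, -0.8, 22.3]
gripper_width: 0.0003
finger_force: 11.0
```

```bash
python3 - <<'E'
from h import *
a,_=arm.camera("scene")
cv2.imwrite("pics/d4.png",cv2.resize(a[190:240,220:280,::-1],(720,600),interpolation=cv2.INTER_CUBIC))
for i in range(4):
    arm.camera("top");o=arm.observe();print(o['eef_pos'],o['force'],o['torque'])
E
```

```text
[0.51145426 0.11938707 0.05386   ] [-8.32599993 -0.87216619 21.5956977 ] [-1.99914756e-01  1.60292646e+00 -1.85285292e-04]
[0.51146656 0.11938609 0.05387685] [-8.22591077 -0.9346358  20.80569594] [-0.19667451  1.59577394 -0.03423212]
[0.51147652 0.11939898 0.053864  ] [-7.76538967 -1.03367968 22.17994524] [-1.97095578e-01  1.63322196e+00 -8.60466505e-04]
[0.51146234 0.11937516 0.05387138] [-8.30348193 -0.46030592 21.60525198] [-0.23618911  1.53910947 -0.01398966]
```

View pics/d4.png

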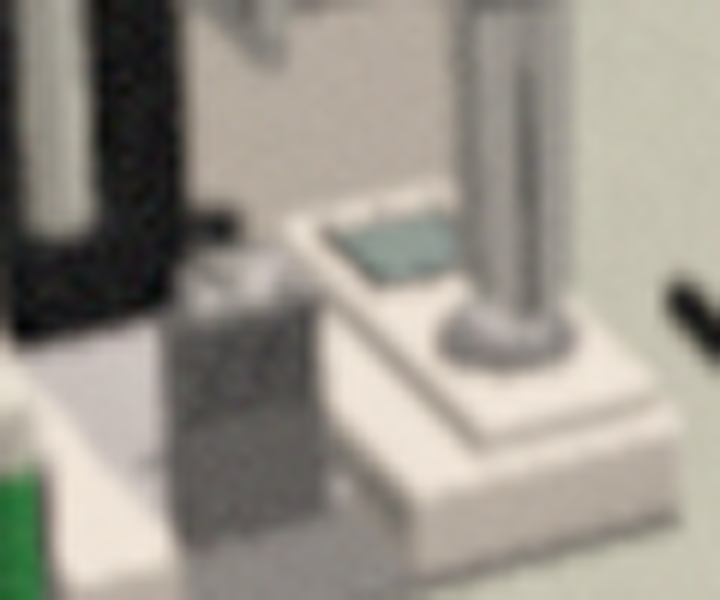

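The fingers rest on something at 53.9 mm, so the key is hardly down. I think they are on the collar. I will check its height profile from the first depth image.

```bash
python3 - <<'E'
from h import *
np.set_printoptions(linewidth=200)
f=np.load("top.npz");P=cloud("top",f['d']);g=cv2.cvtColor(f['p'],cv2.COLOR_RGB2GRAY)
z=(P[216:238,237:260,2]*1000).round().astype(int);print(z);print(g[216:238,237:260])
c=P[227,248];print(c)
f=np.load("scene.npz");P=cloud("scene",f['d']);g=cv2.cvtColor(f['p'],cv2.COLOR_RGB2GRAY)
print((P[209:224,252:274,2]*1000).round().astype(int));print(g[209:224,252:274]);print(P[216,262])
E
```

```text
[[  32   45   46   42   51   49   40   44   42   51   44   46   43   48   43   45   46   49   46   45   51   38   34]
 [  36   42   46   48   45   43   50   46   47   45   44   46   46   46   48   50   48   50   50   41   43   37   37]
 [  33   46   41   44   47   43   49   46   48   46   46   44   44   47   46   46   47   45   45   41   48   40   34]
 [  38   40   47   45   49   49   45   43   43   41   44   46   45   45   48   44   46   49   46   43   45   40   36]
 [  37   43   49   42   49   44   45   50   51   50   52   55   50   48   53   39   49   49   47   43   41   35   21]
 [  32   47   48   49   46   47   49   49   45   54   52   48   46   47   53   50   42   45   47   43   44   36   -1]
 [  36   43   49   45   46   48   50   47   52   52   58   51   44   49   50   49   42   46   46   52   45   35    0]
 [  45   42   46   49   52   52   52   49   59   64   60   57   57   52   50   49   53   43   48   46   43   32   -1]
 [  40   43   41   45   47   51   52   59   57   58   57   59   58   58   51   49   46   47   45   45   44   38   -5]
 [  44   45   41   49   52   52   54  
[... 5689 characters left out ...]
71 190 190 183 178 178 179]
 [199 211 215 205 167 129 116 110 118 128 134 138 138 138 128 145 186 203 195 184 177 180]
 [170 195 211 205 152 116 113 113 114 115 120 125 128 127 122 139 182 208 207 196 186 178]
 [149 175 197 202 164 125 109 112 112 114 113 117 120 123 128 157 200 213 215 207 195 184]
 [138 146 169 191 186 167 143 138 133 122 123 134 138 156 167 194 210 216 216 215 209 198]
 [122 121 135 165 190 197 193 192 188 175 175 186 190 197 201 212 217 217 217 214 214 207]
 [ 98  93 124 146 168 191 206 211 211 204 205 211 212 216 214 216 215 215 212 207 203 195]
 [ 79  96 143 152 152 167 191 210 214 215 215 215 216 214 211 207 203 198 191 185 180 176]]
[0.50060981 0.12473414 0.0573517 ]
```

Request:
jog_arm(
  series=[
    [0,0,6,0,0,0],
    [0,0,14,0,0,0],
    [0,0,0,0,0,0],
  ],
)

```text
time_s: 10.23
eef_pos: [0.5122, 0.1194, 0.0712]
ee_rot: [-3.141, -0.005, -0.075]
force: [-0.2, 0.2, 1.2]
gripper_width: 0.0006
finger_force: 0.0
```

Depth from both cameras puts the key top at about 59 mm and the collar at 51 mm, so the stop at 53.9 mm could be the key fully down. I will press again slowly and read force against height to be sure.

Request:
jog_arm(
  series=[
    [0,0,-5,0,0,0],
    [0,0,-4,0,0,0],
    [0,0,-2,0,0,0],
    [0,0,0,0,0,0],
    [0,0,0,0,0,0],
  ],
)

```text
time_s: 10.65
eef_pos: [0.5101, 0.1191, 0.0569]
ee_rot: [3.141, 0.002, -0.075]
force: [-0.7, -0.6, 2.4]
gripper_width: 0.0006
finger_force: 1.3
```

Request:
jog_arm(
  series=[
    [0,0,-2,0,0,0],
    [0,0,0,0,0,0],
    [0,0,0,0,0,0],
  ],
)

```text
time_s: 10.9
eef_pos: [0.5102, 0.1191, 0.0554]
ee_rot: [3.141, 0.001, -0.075]
force: [-1.8, 0.2, 4.7]
gripper_width: 0.0003
finger_force: 1.8
```

Request:
jog_arm(
  series=[
    [0,0,-2,0,0,0],
    [0,0,0,0,0,0],
    [0,0,0,0,0,0],
  ],
)

```text
time_s: 11.15
eef_pos: [0.5103, 0.1192, 0.0542]
ee_rot: [3.141, 0.0, -0.075]
force: [-3.8, 0.9, 7.6]
gripper_width: 0.0002
finger_force: 3.5
```

Request:
jog_arm(
  series=[
    [0,0,-3,0,0,0],
    [0,0,0,0,0,0],
    [0,0,0,0,0,0],
  ],
)

```text
time_s: 11.4
eef_pos: [0.5105, 0.1192, 0.054]
ee_rot: [3.141, -0.0, -0.075]
force: [-9.3, -2.6, 19.5]
gripper_width: 0.0004
finger_force: 9.2
```

The force climbs like a spring from about 59 mm to 4.7 N, then meets a hard stop at 54 mm, so the key goes fully down. Lifting off.

Request:
jog_arm(
  series=[
    [0,0,5,0,0,0],
    [0,0,10,0,0,0],
    [0,0,20,0,0,0],
    [0,0,30,0,0,0],
    [0,0,30,0,0,0],
    [-20,-20,30,0,0,0],
    [-30,-30,10,0,0,0],
    [-30,-30,0,0,0,0],
    [-30,-30,0,0,0,0],
    [-30,-30,0,0,0,0],
    [0,0,0,0,0,0],
    [0,0,0,0,0,0],
    [0,0,0,0,0,0],
    [0,0,0,0,0,0],
    [0,0,0,0,0,0],
    [0,0,0,0,0,0],
  ],
)

```text
time_s: 12.73
eef_pos: [0.3742, -0.017, 0.1848]
ee_rot: [-3.141, 0.001, -0.073]
force: [-0.4, 0.5, -0.3]
gripper_width: 0.0003
finger_force: 0.0
```

```bash
python3 - <<'E'
from h import *
a,_=arm.camera("scene");b,d=arm.camera("top")
cv2.imwrite("pics/d5.png",np.hstack([cv2.resize(x[...,::-1],(400,480),interpolation=cv2.INTER_CUBIC) for x in (a[130:290,150:283],b[130:290,150:283])]))
P=cloud("top",d); print("key z",np.median(P[224:229,245:250,2]))
o=arm.observe();print(o['eef_pos'],o['force'])
E
```

```text
key z 0.05771979026213181
[ 0.37393509 -0.01720974  0.18480557] [ 0.23398708  0.81123274 -0.63607628]
```

View pics/d5.png

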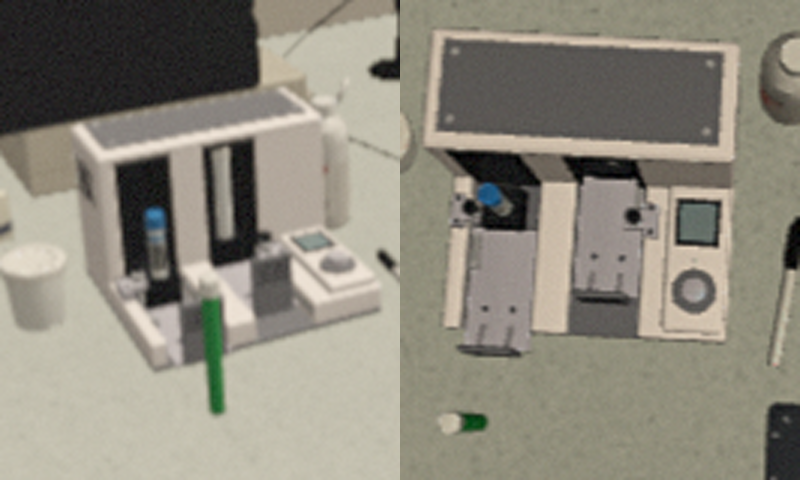

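The right slide stands latched at mid position with its plate at (605,295), the left slide is out, and both tubes are upright. The key is up and nothing else has moved.

```bash
python3 -c "from bench import arm; print(arm.hand_in())"
```

```text
the job is handed in; nothing more can be done
None
```

I pushed the taller tube's (right) slide to its back stop and let it spring back to its latched middle position. I then pressed the start key fully down (twice, the second time to confirm it bottomed out), let it up and handed the job in; the result was not reported back.

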